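Click the magnifier's lens arm onto its stand over the painted fan

ROBOT

A 6-joint arm with a two-finger parallel gripper is mounted at the origin on the work surface. World frame = base frame: x ahead of the robot, y to its left, z up, the work surface at z = 0. Lengths are in mm, angles in rad, forces in N, time in s.
With the tool pointing down it reaches from about 300 to 775 mm from the base axis. Payload 14.6 kg.
Tool frame: the origin (TCP) lies between the finger pads; the fingertips stand 19 mm ahead of it and the grasp point (between the pads) is the TCP; z points along the fingers, y is the line along which they close (so a half turn about z gives the same grasp; the last joint's range is limited). The gripper opens to 94 mm and grips with 3 to 60 N. Pads are 16 mm wide; open, the fingers measure 119 mm over their backs; the gripper's body (75 mm by 177 mm) begins 78 mm behind the grasp point.
Start: joints at [1.267, 0.3, 1.521, -0, 1.321, -0.067], TCP at [129.024, 534.642, 188.046] pointing down, gripper open.
Joint ranges: [-3.03, 3.03], [-0.79, 2.21], [0.23, 2.52], [-1.04, 4.18], [0, 3.07], [-2.55, 2.55]. Speed limits (rad/s): [2.22, 2.22, 2.57, 3.14, 3.14, 3.14].

INTERFACE

Orientations are given as [roll, pitch, yaw] about the fixed x, y, z axes, in that order (R = Rz(yaw) Ry(pitch) Rx(roll)).
In Python, from cell import monitor, imaging, job, find_in, trace gives the robot as it stands. The module is installed in compiled form; this text tells all that it offers.
- The arm moves only by the tool arm_command, never from a script. Its argument "steps" is a list of rows, each a list of 5 numbers: the opening, from 0 (shut) to 1 (fully open), then the shift along the tool's x, y, z in mm, then the turn about the tool's z in degrees. In form: [[gripper, dx, dy, dz, turn], ...]. A call has 1 to 20 rows; each row is the pose to reach, as a shift and turn from the pose commanded when the call began, along the tool's axes at that moment; what a row does not reach only later rows make up. A row lasts 1/8 s, in which the tool goes at most 62.5 mm and 10.7 degrees, less where a joint would pass 70% of its speed; a pose out of reach is approached as far as the arm can. A call with a gripper value outside its range is refused whole. The fingers move at their own pace and stop on an object; "force" is the grip in N (left out, the last holds). Time passes only in rows, so rows that repeat a pose let the fingers close. It gives the time, the measured TCP pose, the force, the opening and the grip force at its end, in the units of the state.
- monitor.read_state(): the state, without advancing time (a new reading comes with each control period).
- imaging.camera(name): name is "scene" or "top" or "wrist"; returns a dict with "img" (480x640x3 uint8, red, green, blue), "mtx" (3x3 intrinsics, pixels), "view" (4x4, takes a point from world to camera coordinates). Camera axes: x right, y down, z forward; pixel columns grow to the right and rows downward; lengths in mm; the calibration is good to about 2 mm. The wrist camera is an equidistant fisheye: a pixel r from the principal point sees the ray r / f radians off the axis. A picture is of the moment at which its call begins. There is no depth.
- job.sign_off(): hands the job in; it is judged then, once.
Trained networks look in a picture, given as the dict that the camera call returned (one of the last four; its "shot" number tells which), for a name from the list of things; names that differ only in an ending like _2 or _b are one class to them, and where a whole thing is asked for, a point or a joint stands for the part that bears it (a point fixed in the world has none). Each returns a list of dicts, best first, with "p" (0 to 1); they miss things now and then, are a little off and sometimes report something else, mostly with a low value. They report only what shows in the picture. A call takes as long as a camera call. They do not tell look-alikes from the thing itself.
- find_in(picture, target): "rect" ([centre column, centre row, width, height] in pixels, round what is visible of it).
- trace(picture, target): "region" (480x640 bool, what is visible of it) and "rect" ([centre column, centre row, width, height] in pixels, round what is visible of it).
The state is a dict: "clock": time; "joints": joint angles; "qd": joint speeds; "effort": joint torques, N m; "eef_pos": TCP position; "eef_rot": TCP orientation; "wrist_force": force on the tool from outside, world axes, zero at the start; "moment": the same for the moment, N m; "finger_gap": finger opening in mm; "finger_force": force on a finger pad.
Only numpy, scipy, OpenCV 4.12 (cv2) and the standard library are available. Lean on these libraries where they do the work, as an engineer would, in place of code of your own. Each camera call takes 0.05 s, during which the arm holds its last target. There are 200 camera calls.

TASK

Fit the lens arm of the desk magnifier onto its stand: lift it by the faceted hub, slide the hub down over the post and press it gently past the sprung balls until it clicks and sits fully home on the brass shoulder, with the lens over the middle of the painted fan, then let go. Feel your way and never ram it. The paint is still wet, so nothing may touch the fan, and leave the ink dish, the red tin and the seal stone where they are.

Things in the scene. Friction and masses are not known exactly. Their poses are not given: they have to be found in the camera images.
- lens_arm: Loose lens arm, 190 to 300 g (mass centre 32 mm from the hub axis), flat on the table. Origin: on the bore's axis at the hub's underside; z up along the bore, x towards the lens. Hub: black 12-sided sleeve, 36 mm across flats (one flat faces x, then every 30 degrees), 44 mm tall; through bore 19.2 mm, with a snap groove inside 5 to 12.5 mm above the underside.
- hub_grip (a point): On the hub's axis, 32 mm above its underside: the height to grip, on any two opposite flats.
- lens_centre (a point): Centre of the lens, 160 mm along the lens arm's x, 6 mm above its underside. Black frame 81 mm across; a flat aluminium arm 14 mm wide, 3 to 9 mm above the underside, joins it to the hub.
- stand: Magnifier stand, fixed to the table: grey round foot 110 mm across, 16 mm thick, dark tube, upright steel post on its centre. Origin: centre of the foot's underside, z up along the post. The post carries a brass shoulder (34 mm across, 8 mm thick) on which the hub must rest. More than 25 N of contact between lens arm and stand, the balls' squeeze (up to 12 N) included, damages them.
- tube_top (a point): On the post's axis, 78 mm above the table: top of the black clamp ring out of which the post telescopes. The height of the post is not measured: the shoulder's top is clamped anywhere from 95 to 145 mm above the table, and must be found by feel or by eye. Above the shoulder the post is a steel rod 18 mm in diameter with a round nose that ends 62 mm above the shoulder.
- clamp_knob (a point): Middle of the clamp screw's black knob, 34 mm to the stand's -x, 70 mm up (tight; leave it). What the hub meets on the post: two opposed sprung 10 mm balls, 8 mm above the shoulder, 2.5 mm proud. They stop the hub 12 mm above the shoulder and give way at 4 to 10 N of push, which then falls; in the last 5 mm they click into the groove and pull the hub down by 3 to 5 N; then a hard stop.
- fan: The freshly painted round scalloped fan card, 170 mm across, 4 mm thick, fixed flat on the table about 160 mm from the post's axis (so that the lens reaches over its middle). Origin: under its centre. Wet: nothing may touch it.
- dish: Black ink dish, 72 mm across, 24 mm tall, loose. Origin: centre of its underside. Leave it.
- tin: Closed red paste tin, 63 mm across, 22 mm tall, loose. Origin: centre of its underside. Leave it.
- seal: Grey stone seal, 24 x 24 x 55 mm, standing upright, loose. Origin: centre of its underside. Leave it.
There are look-alikes about, which are no part of the job. What is shaped like the fan but blue is not meant.

How it is judged (in metres and radians):
On the way, in this order (a step that is already met when the one before it is completed fails the run):
1. the hub is held over the post (horizontal distance between lens_arm and stand below 0.006 m and height (world z) of lens_arm above 0.155 m), for 0.05 s.
2. the hub has passed the balls and rests on the shoulder (horizontal distance between lens_arm and stand below 0.003 m and distance between lens_arm and shoulder below 0.0062 m), for 0.2 s.
At the end, for the whole second after the job is handed in: The hub rests on the brass shoulder past the balls (within 2 mm, centred within 3 mm, upright within 0.06 rad), the lens centre within 25 mm of the fan centre seen from above, at rest; dish, tin and seal stone within 15 mm of their starts, the seal upright (all of step 2 and angle between the z axis of lens_arm and the z axis of stand, either way round below 0.06 rad and horizontal distance between lens_centre and fan below 0.025 m and linear speed of lens_arm below 0.01 m/s and distance of each of dish, tin, seal from where it was at the start of the episode below 0.015 m and angle between seal's own z axis and vertical below 0.2 rad); the robot touches nothing.
It fails at once if the lens arm is forced on the stand (more than 25 N of contact between them) (contact force between lens_arm and stand above 25 N).
It fails at once if the wet fan is touched (contact force between fan and anything else above 0.3 N).
It fails at once if the ink dish, tin or seal stone is pushed away (distance of any of dish, tin, seal from where it was at the start of the episode above 0.02 m).
It also fails if it takes over 67 s, if anything falls off the work surface, if the arm or the gripper's body presses on something with over 40 N, if the wrist force passes 120 N, or if a joint passes its speed limit or range.

## Working session

There is one attempt and no reset: what is moved stays moved. The work goes in short steps, Python scripts to look and compute and a tool call to move; the robot and the scene stay as the last step left them, time stands still between calls to the robot, and variables do not carry over. Pictures are saved under pics/ and viewed, at most 10 in all, crops included, and the job is handed in when it is done.

Besides the shell and the picture viewer there is one more tool, called as name(argument=value, ...) on one line, values as JSON. arm_command: Moves the arm, as the interface text tells. Its arguments: {"type":"object","properties":{"steps":{"type":"array","items":{"type":"array","items":{"type":"number"}}},"force":{"type":"number"}},"required":["steps"]}

```bash
mkdir -p pics; cat > h.py <<'E'
import numpy as np, cv2
from cell import monitor, imaging, job, find_in, trace
def save(c,n): cv2.imwrite('pics/'+n,c['img'][:,:,::-1])
def ray(c,u,v,fish=False):
    K=c['mtx'];x=(u-K[0,2])/K[0,0];y=(v-K[1,2])/K[1,1]
    if fish:
        r=np.hypot(x,y);d=np.array([x/r*np.sin(r),y/r*np.sin(r),np.cos(r)]) if r>1e-9 else np.array([0,0,1.])
    else: d=np.array([x,y,1.])
    V=c['view'];R=V[:3,:3];return -R.T@V[:3,3],R.T@d
def atz(c,u,v,z,fish=False):
    o,d=ray(c,u,v,fish);return (o+d*(z-o[2])/d[2]).round(1)
def tri(rs):
    A=0;b=0
    for o,d in rs:
        d=d/np.linalg.norm(d);P=np.eye(3)-np.outer(d,d);A=A+P;b=b+P@o
    return np.linalg.solve(A,b).round(1)
def proj(c,p,fish=False):
    q=c['view'][:3,:3]@np.asarray(p,float)+c['view'][:3,3];K=c['mtx']
    if fish:
        r=np.hypot(q[0],q[1]);t=np.arctan2(r,q[2]);x,y=q[:2]/max(r,1e-9)*t
    else: x,y=q[:2]/q[2]
    return np.array([K[0,0]*x+K[0,2],K[1,1]*y+K[1,2]]).round(1)
E
python3 - <<'E'
from h import *
for n in ['top','scene']:
    c=imaging.camera(n);save(c,n+'1.png')
    for t in ['lens_arm','hub_grip','lens_centre','stand','tube_top','clamp_knob','fan','dish','tin','seal']:
        try:
            for f in find_in(c,t)[:3]: print(n,t,round(f['p'],2),np.round(f['rect'],0), atz(c,*f['rect'][:2],0))
        except Exception as e: print(t,e)
print(monitor.read_state())
E
```

```text
top lens_arm 0.81 [451. 212.  44.  94.] [ 613.7 -257.9    0. ]
top hub_grip 0.77 [451. 211.  46.  99.] [ 615.5 -258.1    0. ]
top lens_centre 0.89 [451. 210.  41.  99.] [ 617.7 -257.7    0. ]
top stand 0.8 [267. 261.  53.  52.] [496.  141.2   0. ]
top tube_top 0.75 [263. 258.  50.  51.] [501.9 150.    0. ]
top clamp_knob 0.9 [263. 260.  53.  53.] [497.8 149.7   0. ]
top fan 0.98 [354. 246.  77.  73.] [532.6 -46.3   0. ]
top fan 0.9 [238. 194.  76.  72.] [641.7 211.2   0. ]
top dish 0.91 [198. 282.  35.  32.] [447.2 286.4   0. ]
top seal 0.75 [342. 158.  12.  21.] [729. -18.   0.]
scene lens_arm 0.66 [187. 233.  99.  76.] [ 604.5 -266.7    0. ]
scene lens_arm 0.41 [391. 365. 103.  90.] [641.3 213.4   0. ]
scene hub_grip 0.93 [189. 235.  96.  74.] [ 607.1 -259.3    0. ]
scene lens_centre 0.57 [185. 232. 100.  78.] [ 605.1 -270.     0. ]
scene stand 0.93 [399. 261.  62. 108.] [433.1 114.3   0. ]
scene tube_top 0.7 [399. 263.  65. 110.] [438.2 116.3   0. ]
scene clamp_knob 0.85 [398. 262.  59. 103.] [436.6 113.7   0. ]
scene fan 0.69 [187. 235.  94.  73.] [ 609.9 -261.8    0. ]
scene fan
[... 164 characters left out ...]
clock': 1.1, 'joints': array([ 1.26738973e+00,  2.99946654e-01,  1.52104563e+00,  1.62444633e-05,
        1.32071577e+00, -6.65852254e-02]), 'qd': array([-1.98437461e-04,  9.63428549e-04, -7.44874740e-04,  5.47335055e-04,
       -3.23304512e-05, -7.46448017e-04]), 'effort': array([ 3.82195549e-04, -5.31658709e+01, -3.52930391e+01,  7.08728051e-02,
        2.11548252e-02,  1.72500870e-05]), 'eef_pos': array([129.01750636, 534.61693202, 188.00065682]), 'eef_rot': array([-3.14147856e+00, -2.33821368e-05,  2.90476726e+00]), 'wrist_force': array([ 0.65059783, -0.16720851, -0.66268309]), 'moment': array([-0.02107228, -0.03918529, -0.04723994]), 'finger_force': 0.0, 'finger_gap': 93.91145313203275}
```

View pics/top1.png

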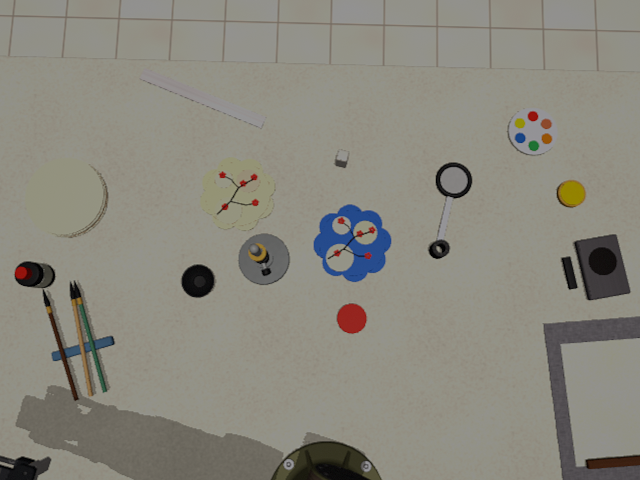

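View pics/scene1.png

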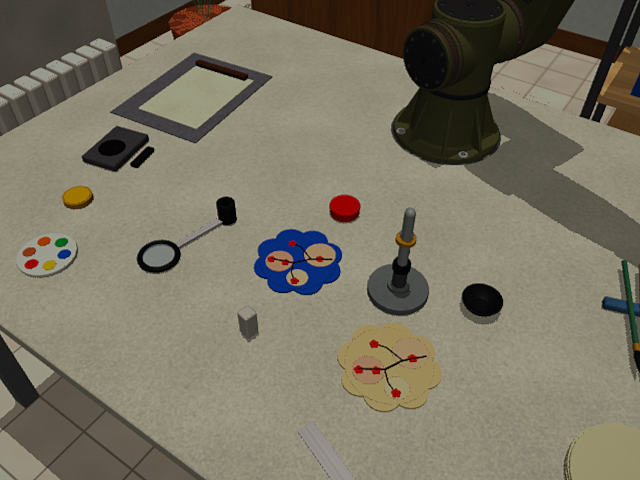

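The top view shows the lens arm with its hub at (439,249) and lens at (454,180), and the stand at (264,259). Candidates for the fan are cream (238,194), blue (354,243) and the plain cream stack (66,198). I choose the painted cream one. Black round things that could be taken for the hub are the dish (198,281), the lens frame (454,180) and the ink stone disc (602,261). The hub is the small cylinder at the arm's end. The scene view agrees: hub (226,210), post (408,212)–(400,270), shoulder ring (406,240). One close crop sheet next.

```bash
python3 - <<'E'
from h import *
t=imaging.camera('top');s=imaging.camera('scene')
def cr(c,u,v,w,h): return cv2.resize(c['img'][v-h//2:v+h//2,u-w//2:u+w//2],(400,300),interpolation=cv2.INTER_CUBIC)
sh=np.vstack([np.hstack([cr(t,450,215,160,120),cr(t,264,255,80,60)]),np.hstack([cr(s,200,235,160,120),cr(s,400,250,160,120)])])
cv2.imwrite('pics/sheet.png',sh[:,:,::-1])
for c,n in ((t,'top'),(s,'scene')):
  for f in trace(c,'fan'):
    m=f['region'];v,u=np.nonzero(m);print(n,f['p'],m.sum(),c['img'][m].mean(0).round(),atz(c,u.mean(),v.mean(),4),atz(c,*f['rect'][:2],4))
E
```

```text
top 0.89 4241 [145. 139. 114.] [641.7 212.    4. ] [641.5 210.6   4. ]
top 0.76 4244 [ 72.  92. 131.] [540.3 -41.    4. ] [535.7 -43.7   4. ]
scene 0.77 4359 [ 52.  63. 105.] [545.1 -40.5   4. ] [545.7 -41.3   4. ]
scene 0.6 6978 [151. 127.  85.] [647.7 212.8   4. ] [645.6 215.5   4. ]
```

View pics/sheet.png

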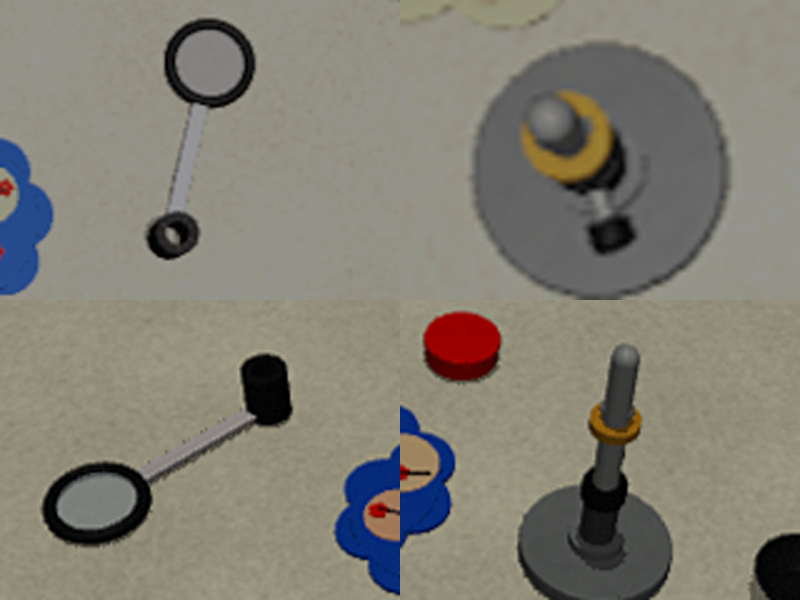

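The crops confirm the single lens arm (hub top: top view (440,248), scene view (226,202)) and the stand: shoulder ring at top (257,252), scene (406,239).

```bash
python3 - <<'E'
from h import *
t=imaging.camera('top');s=imaging.camera('scene')
def T(n,a,b): print(n,tri([ray(t,*a),ray(s,*b)]))
T('hubtop',(440,248.2),(225.6,202.2)); T('lens',(454,180.2),(158.8,256.2))
T('shoulder',(257.4,252),(406,238.8)); T('nose',(254,248.5),(410.4,209.4))
print('foot',atz(t,264,259,16),'knob',atz(t,266.2,271.8,70),'lens6',atz(t,454,180.2,6),'hub44',atz(t,440,248.2,44))
for n,a in (('seal',(342,157)),('dish',(198,281)),('tin',(351.5,318))): print(n,atz(t,*a,20))
for n in('scene','top'):
  c=t if n=='top' else s; print(n,(-c['view'][:3,:3].T@c['view'][:3,3]).round())
st=monitor.read_state();w=imaging.camera('wrist');print(w['mtx'],(-w['view'][:3,:3].T@w['view'][:3,3]).round(),w['view'][:3,:3].round(2))
E
```

```text
hubtop [ 527.5 -225.4   44.5]
lens [ 683.8 -263.8    3.8]
shoulder [499.2 146.8 134.2]
nose [498.1 145.8 198.1]
foot [498.2 145.7  16. ] knob [466.5 134.5  70. ] lens6 [ 683.5 -263.8    6. ] hub44 [ 527.2 -224.9   44. ]
seal [725.8 -16.3  20. ]
dish [447.4 283.2  20. ]
tin [377.8 -43.4  20. ]
scene [1144.  405.  822.]
top [ 371.   17. 1248.]
[[371.64829954   0.         316.36263273]
 [  0.         371.64829954 238.3932112 ]
 [  0.           0.           1.        ]] [ 50. 555. 385.] [[ 0.24  0.97  0.  ]
 [ 0.93 -0.23  0.28]
 [ 0.27 -0.06 -0.96]]
```

arm_command(steps=[[1,0,0,-50,0],[1,-565,-645,-50,0],[1,-565,-645,-50,0],[1,-565,-645,-50,0],[1,-565,-645,-50,0],[1,-565,-645,-50,0],[1,-565,-645,-50,0],[1,-565,-645,-50,0],[1,-565,-645,-50,0],[1,-565,-645,-50,0],[1,-565,-645,-50,0],[1,-565,-645,-50,0],[1,-565,-645,-50,0],[1,-565,-645,-50,0],[1,-565,-645,-50,0],[1,-565,-645,-20,0],[1,-565,-645,10,0],[1,-565,-645,10,0]], force=60)

```text
clock: 3.7
eef_pos: [526.1, -224.5, 176.3]
eef_rot: [3.141, -0.004, 2.905]
wrist_force: [-0.6, 1.2, 0.4]
finger_gap: 94.2
finger_force: 0.0
```

```bash
python3 - <<'E'
from h import *
st=monitor.read_state();print(st['clock'],st['eef_pos'],st['eef_rot'],st['joints'].round(2))
w=imaging.camera('wrist');save(w,'w1.png')
for p in [(527.3,-225.2,44),(683.6,-263.8,6)]: print(proj(w,p,True))
for f in find_in(w,'lens_arm')[:2]: print(f)
E
```

```text
3.7 [ 526.12247221 -224.54663504  176.31085399] [ 3.14071897 -0.00372648  2.90466324] [-0.47  0.36  1.47 -0.    1.32 -1.8 ]
[314.5 225.9]
[314.2 352.5]
{'rect': [315.6, 287.6, 67.6, 178.0], 'p': 0.97}
```

View pics/w1.png

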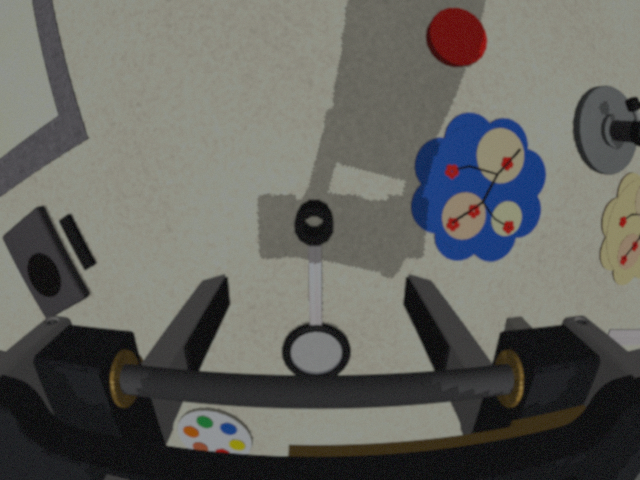

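The wrist view shows the hub top at (314,222), about 4 px nearer the base than predicted, and the lens at (316,351). The hub sits between the fingers, so I shift 2 mm and descend.

arm_command(steps=[[1,2,0,40,0],[1,2,0,80,0],[1,2,0,115,0],[1,2,0,135,0],[1,2,0,144,0],[1,2,0,144,0],[0.5,2,0,144,0],[0,2,0,144,0],[0,2,0,144,0],[0,2,0,144,0],[0,2,0,144,0],[0,2,0,144,0],[0,2,0,144,0],[0,2,0,144,0]], force=60)

```text
clock: 5.55
eef_pos: [525.0, -224.4, 34.0]
eef_rot: [-3.142, -0.0, 2.905]
wrist_force: [0.7, 0.6, -0.6]
finger_gap: 17.3
finger_force: 0.0
```

```bash
python3 - <<'E'
from h import *
st=monitor.read_state();print(st['clock'],st['eef_pos'],st['eef_rot'],st['finger_gap'],st['finger_force'],st['wrist_force'])
w=imaging.camera('wrist')
save(w,'w2.png')
print(proj(w,(527.3,-225.2,44),True),proj(w,(524,-224.5,44),True))
E
```

```text
5.55 [ 525.01209598 -224.41705137   34.04543053] [-3.14158204e+00 -3.21758328e-06  2.90484939e+00] 17.27046259640594 0.0 [ 0.7278144   0.63029266 -0.64822501]
[314.  290.3] [313.8 284.7]
```

View pics/w2.png

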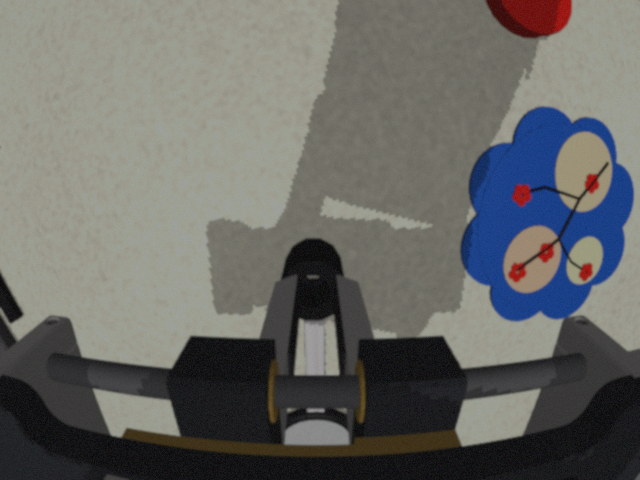

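The wrist view shows the closed fingers (gap 17 mm, at about (315,300)) on the lens side of the hub, with the hub at (312,270). They have missed the hub or squeezed it out, and now straddle the bar. I'll open without moving and measure again.

arm_command(steps=[[1,0,0,0,0],[1,0,0,0,0],[1,0,0,0,0],[1,0,0,0,0],[1,0,0,0,0],[1,0,0,0,0],[1,0,0,0,0]])

```text
clock: 6.48
eef_pos: [525.0, -224.5, 34.1]
eef_rot: [-3.142, 0.0, 2.905]
wrist_force: [-0.5, -0.3, -0.5]
finger_gap: 80.0
finger_force: 0.0
```

```bash
python3 - <<'E'
from h import *
st=monitor.read_state();print(st['clock'],st['eef_pos'],st['finger_gap'])
w=imaging.camera('wrist');t=imaging.camera('top');s=imaging.camera('scene')
for p in [(527.3,-225.2,44),(527.3,-225.2,0),(683.6,-263.8,6),(525,-224.4,34),(525,-224.4,15)]: print(proj(w,p,True),proj(t,p),proj(s,p))
def cr(c,u,v,w,h): return cv2.resize(c['img'][v-h//2:v+h//2,u-w//2:u+w//2],(400,300),interpolation=cv2.INTER_CUBIC)
sh=np.vstack([np.hstack([cr(t,450,215,160,120),cr(w,314,300,400,300)]),np.hstack([cr(s,200,225,160,120),cr(s,400,250,160,120)])])
cv2.imwrite('pics/sheet2.png',sh[:,:,::-1])
E
```

```text
6.475 [ 524.99948511 -224.46304401   34.06334764] 80.04359124966346
[314.  290.3] [440.1 248.2] [226.1 202.4]
[314.4 263.1] [436.1 250.7] [228.4 218.7]
[313.9 441.5] [454.  180.2] [158.4 255.3]
[314.5 279.3] [438.8 249.8] [227.7 205.7]
[314.6 267.7] [437.  250.9] [228.7 212.8]
```

View pics/sheet2.png

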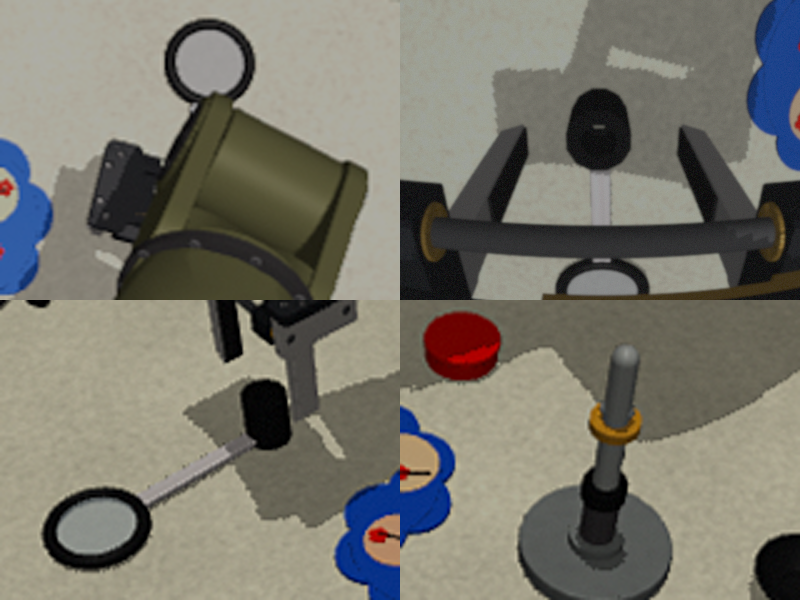

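The hub has not moved (scene (226,202), wrist bore (314,277)). I'll check where the fingertips really are.

```bash
python3 - <<'E'
from h import *
w=imaging.camera('wrist');s=imaging.camera('scene')
for z in (15,34,60): print(z,'L',atz(w,236,278,z,True),'R',atz(w,397,278,z,True),'bore',atz(w,314,277,44,True),'scene tip',atz(s,242,211,z))
print('tri tips',[tri([ray(w,u,278,True),ray(s,242,211)]) for u in (236,397)])
print('hub bore tri',tri([ray(w,314,277,True),ray(s,225.6,202.2)]))
print('hub wrist bottom edge',[atz(w,314,r,0,True) for r in (239,)],[atz(w,314,r,44,True) for r in (320,)])
y=np.array([.2346,.9721]);
for sg in(1,-1):
  p=np.array([525,-224.4])+sg*40*y
  for z in (15,34): print(sg,z,proj(w,(*p,z),True),proj(s,(*p,z)))
E
```

```text
15 L [ 520.3 -274.8   15. ] R [ 544.5 -175.2   15. ] bore [ 519.6 -223.3   44. ] scene tip [ 505.8 -205.8   15. ]
34 L [ 513.8 -268.6   34. ] R [ 535.9 -177.8   34. ] bore [ 519.6 -223.3   44. ] scene tip [ 520.8 -191.4   34. ]
60 L [ 504.9 -260.2   60. ] R [ 524.1 -181.3   60. ] bore [ 519.6 -223.3   44. ] scene tip [ 541.4 -171.7   60. ]
tri tips [array([ 505.8, -243.4,   14.3]), array([ 530.7, -180.4,   47.1])]
hub bore tri [ 523.2 -226.5   39.8]
hub wrist bottom edge [array([ 511.1, -221.5,    0. ])] [array([ 545.4, -229.6,   44. ])]
1 15 [378.5 267.3] [240.8 223.1]
1 34 [383.7 278.8] [239.9 216.1]
-1 15 [250.8 267.4] [217.  202.7]
-1 34 [245.5 278.9] [215.9 195.7]
```

The fingertips triangulate at z≈47–55 and not at the nominal 15, so they closed above the hub's top. The tool stands about 30 mm higher than stated. I'll lower in steps and check against the picture and the force.

arm_command(steps=[[1,0,0,5,0],[1,0,0,10,0],[1,0,0,15,0],[1,0,0,18,0],[1,0,0,18,0]])

```text
clock: 7.35
eef_pos: [524.9, -224.4, 15.8]
eef_rot: [3.142, -0.0, 2.905]
wrist_force: [-0.0, -0.3, 0.7]
finger_gap: 94.2
finger_force: 0.0
```

```bash
python3 - <<'E'
from h import *
st=monitor.read_state();print(st['clock'],st['eef_pos'],st['finger_gap'],st['wrist_force'])
w=imaging.camera('wrist');s=imaging.camera('scene')
print((-w['view'][:3,:3].T@w['view'][:3,3]).round(1))
def cr(c,u,v,w,h): return cv2.resize(c['img'][v-h//2:v+h//2,u-w//2:u+w//2],(400,300),interpolation=cv2.INTER_CUBIC)
cv2.imwrite('pics/sheet3.png',np.hstack([cr(w,314,300,400,300),cr(s,220,200,120,90)])[:,:,::-1])
y=np.array([.2346,.9721]);
for sg in(1,-1):
  p=st['eef_pos'][:2]+sg*47*y
  for z in (0,15,30,45): print(sg,z,proj(w,(*p,z),True),proj(s,(*p,z)))
E
```

```text
7.35 [ 524.8967324  -224.37277179   15.76532641] 94.21007541249497 [-0.02349164 -0.25303183  0.71531918]
[ 446.4 -204.5  212.7]
1 0 [390.4 269.1] [243.6 230.4]
1 15 [395.2 278.2] [243. 225.]
1 30 [400.6 288.5] [242.3 219.4]
1 45 [406.7 300.2] [241.7 213.7]
-1 0 [238.9 269.2] [215.9 206.4]
-1 15 [233.9 278.3] [215.1 201. ]
-1 30 [228.4 288.6] [214.2 195.4]
-1 45 [222.1 300.3] [213.3 189.8]
```

View pics/sheet3.png

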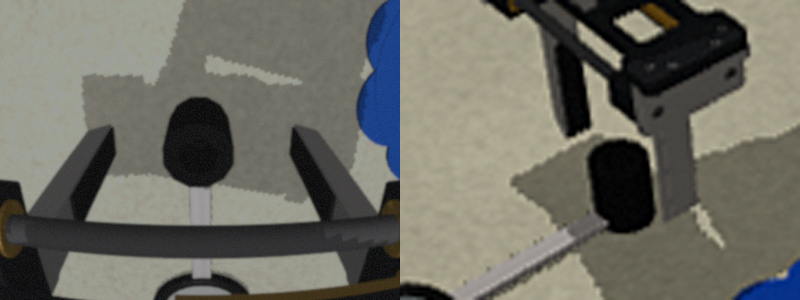

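The near fingertip at scene (244,219) stands at z≈29, which confirms a 32 mm offset. I lower 16 mm more to put the tips at 13 mm, then close.

arm_command(steps=[[1,0,0,6,0],[1,0,0,12,0],[1,0,0,16,0],[0.5,0,0,16,0],[0,0,0,16,0],[0,0,0,16,0],[0,0,0,16,0],[0,0,0,16,0],[0,0,0,16,0],[0,0,0,16,0],[0,0,0,16,0]], force=60)

```text
clock: 8.82
eef_pos: [525.0, -224.5, 0.1]
eef_rot: [-3.142, 0.0, 2.905]
wrist_force: [-1.0, -0.7, -0.3]
finger_gap: 35.7
finger_force: 60.0
```

arm_command(steps=[[0,0,0,-3,0],[0,0,0,-10,0],[0,0,0,-25,0],[0,0,0,-45,0],[0,0,0,-70,0],[0,0,0,-100,0],[0,0,0,-130,0],[0,0,0,-160,0],[0,0,0,-190,0],[0,0,0,-215,0],[0,0,0,-230,0],[0,0,0,-235,0],[0,0,0,-235,0],[0,0,0,-235,0]])

```text
clock: 10.58
eef_pos: [524.7, -224.3, 234.1]
eef_rot: [3.141, -0.001, 2.905]
wrist_force: [-0.4, 1.2, -1.6]
finger_gap: 35.5
finger_force: 60.0
```

```bash
python3 - <<'E'
from h import *
st=monitor.read_state();print(st['clock'],st['eef_pos'],st['eef_rot'],st['finger_gap'],st['wrist_force'],st['moment'],st['joints'].round(2))
w=imaging.camera('wrist');s=imaging.camera('scene')
cv2.imwrite('pics/s4.png',np.hstack([w['img'][150:450,114:514],cv2.resize(s['img'][:300,:400],(400,300))])[:,:,::-1])
for c in (w,s):
  for f in find_in(c,'lens_arm')[:2]: print(f)
E
```

```text
10.575 [ 524.73551193 -224.31712038  234.11351675] [ 3.14125284e+00 -1.48952328e-03  2.90478515e+00] 35.48958177361262 [-0.35340759  1.16909452 -1.61341662] [ 0.03489195  0.07840933 -0.01648097] [-0.47  0.32  1.39 -0.    1.43 -1.8 ]
{'rect': [316.9, 350.0, 76.7, 189.6], 'p': 0.92}
{'rect': [164.7, 131.8, 120.2, 79.2], 'p': 0.85}
```

View pics/s4.png

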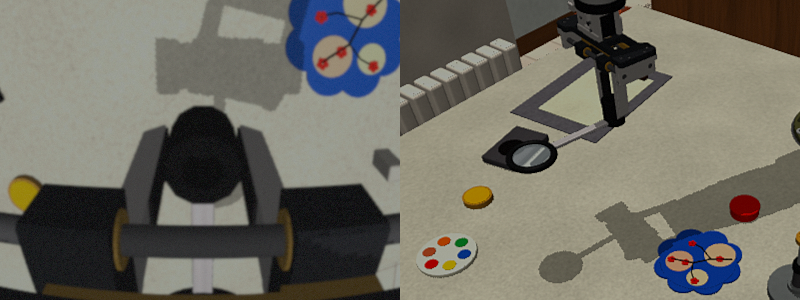

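The wrist view shows the hub held between the pads (317,300), and the scene view shows the arm level, with the lens at (131,155) and the hub foot at (217,127). I carry it over the post and turn it to face the cream fan.

arm_command(steps=[[0,3,9,0,-1],[0,9,28,0,-3],[0,18,57,0,-6],[0,29,90,0,-9.5],[0,40,125,0,-13.5],[0,51,160,0,-17.5],[0,62,195,0,-21.5],[0,73,230,0,-25.5],[0,84,265,0,-29],[0,95,298,0,-32],[0,103,325,0,-35],[0,109,343,0,-37.5],[0,113,354,0,-38.4],[0,113,354,0,-38.4],[0,113,354,0,-38.4],[0,113,354,0,-38.4]])

```text
clock: 12.78
eef_pos: [498.3, 145.6, 235.1]
eef_rot: [-3.142, -0.0, -2.709]
wrist_force: [-0.7, -0.2, -2.0]
finger_gap: 35.4
finger_force: 60.0
```

```bash
python3 - <<'E'
from h import *
st=monitor.read_state();print(st['clock'],st['eef_pos'],st['eef_rot'],st['finger_gap'],st['wrist_force'])
w=imaging.camera('wrist');s=imaging.camera('scene');t=imaging.camera('top')
def cr(c,u,v,w,h): return cv2.resize(c['img'][v-h//2:v+h//2,u-w//2:u+w//2],(400,300),interpolation=cv2.INTER_CUBIC)
cv2.imwrite('pics/s5.png',np.vstack([np.hstack([cr(w,314,300,400,300),cr(s,410,220,160,120)]),np.hstack([cr(t,240,220,160,120),cr(s,400,290,320,240)])])[:,:,::-1])
e=st['eef_pos']
d=np.array([np.cos(np.radians(24.5)),np.sin(np.radians(24.5))])
for n,p in (('hub bottom',(e[0],e[1],e[2])),('hubtop',(e[0],e[1],e[2]+44)),('lens',(*(e[:2]+160*d),e[2]+6)),('nose',(498.4,146,198)),('sh',(498.4,146,135))):print(n,proj(w,p,True),proj(s,p),proj(t,p))
E
```

```text
12.775 [498.30453003 145.5891511  235.06243774] [-3.14155264e+00 -3.52182820e-05 -2.70931210e+00] 35.415579667179564 [-0.70936733 -0.24357351 -1.99365607]
hub bottom [314.5 278.1] [413.1 191.4] [251.5 245.9]
hubtop [314.1 313.9] [416.8 168.5] [248.4 242.5]
lens [314.1 468.3] [406.4 266.2] [217.5 163.7]
nose [315.2 257.4] [410.3 209.6] [253.8 248.4]
sh [315.4 232.6] [405.7 238. ] [257.6 252.4]
```

View pics/s5.png

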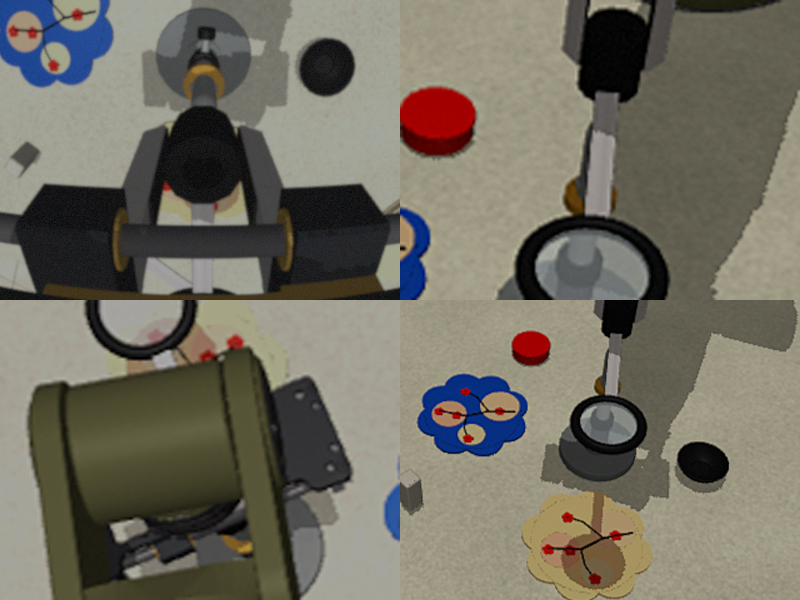

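The lens projects where predicted (scene (407,266), top (216,164)), so the hub sits centred on the TCP and level. Next, a sub-pixel check of the ring against the hub, sideways.

```bash
python3 - <<'E'
from h import *
w=imaging.camera('wrist');s=imaging.camera('scene')
def ring(c,u0,u1,v0,v1):
    h=cv2.cvtColor(c['img'],cv2.COLOR_RGB2HSV)[v0:v1,u0:u1]
    m=(h[...,0]>10)&(h[...,0]<25)&(h[...,1]>150)&(h[...,2]>60);v,u=np.nonzero(m);return u.min()+u0,u.max()+u0,v.min()+v0,v.max()+v0,(u.mean()+u0).round(2)
print('wrist ring',ring(w,285,350,205,262));print('scene ring',ring(s,370,440,215,260))
def post(c,v,u0,u1): print(v,c['img'][v,u0:u1].sum(1)//3)
for v in (250,): post(w,v,295,345)
for v in (262,268): post(w,v,270,360)
for v in (175,185,192): post(s,v,390,440)
for i in range(2): print([ (round(f['p'],2),np.round(f['rect'],1)) for f in find_in(w,'stand')[:1]])
E
```

```text
wrist ring (np.int64(298), np.int64(336), np.int64(214), np.int64(247), np.float64(316.82))
scene ring (np.int64(396), np.int64(416), np.int64(232), np.int64(245), np.float64(401.17))
250 [114 113 112 113 115 109 109 110 104  90  77  67  73  74  79  81  83  86
  82  84  85  89  89  88  90  85  85  85  85  84  81  76  71  64  69  88
  98 106 107 109 114 115 118 117 113 110 111 107 108 112]
262 [159 158 158 160 159 158 159 159 160 160 159 161 158 158 158 157 155 156
 154 152 153 150 147 133 117  98  82  69  41  24  18  15  15  13  15  12
  12  18  15  18  10  10  16  11  17  11  18  19  10  19  22  10  15  13
  16  21  12  16  12  10  17  12  13  26  24  31  46  66  83  96 105 108
 113 114 116 114 114 117 116 117 116 112 110 109 113 114 110 113 114 114]
268 [160 160 157 160 159 159 160 159 162 159 158 159 159 158 161 157 162 157
 156 139 111  73  39  24  14  18  22  11  21  20  13  10  14  10  11  17
  11  14  17  21  16  11  18  15  12  26  16  13  13  16  12  12  16  15
  12  14  12  10  10  18  20  16  19  19  14  20  10  10  15  17  21  38
  63  88 105 115 112 111 112 111 110 111 113 113 112 114 115 116 114 114]
175 [146 143 145 147 154 102  70  71  74  73  74  76  69  24   0   0   4   4
  10   6   5   4   3   4   3   6   8   6   5   4   6   5   4   2   4   4
   3   5   1   6  71  78  73  75  73  73  71  80  95  99]
185 [150 146 146 146 145 144 143 147 152 146 111  84  29   0   4   3   4   2
   2   5   4   3   3   6   8   3   3   6   4   3   5   6   1   2   6   1
   0   2  66  77  74  72  71  78  77  87  89  87  88  90]
192 [147 145 144 141 139 142 146 147 146 147 162  72   0   1   0   5   3   4
   6   5   2   2   4   6   6   3   5   6   7   4   7   3   1   0   0   2
  88  98  91  90  88  87  89  89  90  89  92  90  90  88]
[(0.58, array([316.2, 206.5,  92. ,  96.8]))]
[(0.58, array([316.2, 206.5,  92. ,  96.8]))]
```

The hub and post are aligned sideways within about 0.5 mm (wrist columns 316.5 and 317). I lower to just around the nose.

arm_command(steps=[[0,0,0,5,0],[0,0,0,13,0],[0,0,0,22,0],[0,0,0,30,0],[0,0,0,35,0],[0,0,0,37,0],[0,0,0,38,0],[0,0,0,39,0],[0,0,0,39,0]])

```text
clock: 14.25
eef_pos: [498.0, 146.1, 196.2]
eef_rot: [-3.142, -0.0, -2.708]
wrist_force: [-3.2, -1.0, 0.7]
finger_gap: 35.6
finger_force: 60.0
```

arm_command(steps=[[0,0,0,0.5,0],[0,0,0,1,0],[0,0,0,1.5,0],[0,0,0,2,0],[0,0,0,2,0]])

```text
clock: 14.88
eef_pos: [497.5, 145.9, 194.2]
eef_rot: [3.141, -0.002, -2.708]
wrist_force: [-9.3, -3.1, 5.3]
finger_gap: 35.5
finger_force: 60.0
```

arm_command(steps=[[0,0,0,0.5,0],[0,0,0,1,0],[0,0,0,1.5,0],[0,0,0,2,0],[0,0,0,2,0]])

```text
clock: 15.5
eef_pos: [496.8, 145.7, 191.6]
eef_rot: [3.141, -0.004, -2.708]
wrist_force: [-11.2, -3.8, 2.2]
finger_gap: 35.6
finger_force: 60.0
```

The nose pushes the hub along tool +x with about 12 N, so I yield that way.

arm_command(steps=[[0,0.6,0,0,0],[0,1.2,0,0,0],[0,1.8,0,0,0],[0,1.8,0,0,0]])

```text
clock: 16.0
eef_pos: [496.3, 145.5, 191.8]
eef_rot: [3.141, -0.001, -2.708]
wrist_force: [-4.8, -0.5, -2.6]
finger_gap: 35.4
finger_force: 60.0
```

arm_command(steps=[[0,0.4,0,0,0],[0,0.8,0,0.5,0],[0,0.8,0,1,0],[0,0.8,0,2,0],[0,0.8,0,3,0],[0,0.8,0,3,0]])

```text
clock: 16.75
eef_pos: [495.9, 145.1, 189.0]
eef_rot: [-3.141, 0.0, -2.708]
wrist_force: [-0.2, 0.3, -1.8]
finger_gap: 35.5
finger_force: 60.0
```

arm_command(steps=[[0,0,0,1,0],[0,0,0,2,0],[0,0,0,3,0],[0,0,0,4,0],[0,0,0,5,0],[0,0,0,6,0],[0,0,0,6,0]])

```text
clock: 17.62
eef_pos: [495.8, 145.1, 183.0]
eef_rot: [3.142, -0.0, -2.708]
wrist_force: [-0.3, -0.4, -2.5]
finger_gap: 35.7
finger_force: 60.0
```

arm_command(steps=[[0,0,0,2,0],[0,0,0,4,0],[0,0,0,6,0],[0,0,0,8,0],[0,0,0,10,0],[0,0,0,10,0]])

```text
clock: 18.38
eef_pos: [495.7, 145.1, 172.9]
eef_rot: [3.142, -0.0, -2.708]
wrist_force: [-0.3, -0.0, -2.7]
finger_gap: 35.6
finger_force: 60.0
```

arm_command(steps=[[0,0,0,2,0],[0,0,0,4,0],[0,0,0,6,0],[0,0,0,8,0],[0,0,0,10,0],[0,0,0,12,0],[0,0,0,14,0],[0,0,0,15,0],[0,0,0,15,0]])

```text
clock: 19.5
eef_pos: [495.8, 145.1, 158.0]
eef_rot: [3.142, -0.0, -2.708]
wrist_force: [-0.4, 0.6, -0.8]
finger_gap: 35.8
finger_force: 60.0
```

arm_command(steps=[[0,0,0,1,0],[0,0,0,2,0],[0,0,0,3,0],[0,0,0,4,0],[0,0,0,5,0],[0,0,0,5,0]])

```text
clock: 20.25
eef_pos: [495.8, 145.1, 153.0]
eef_rot: [3.142, -0.0, -2.708]
wrist_force: [0.2, 0.4, -1.8]
finger_gap: 35.5
finger_force: 60.0
```

arm_command(steps=[[0,0,0,0.7,0],[0,0,0,1.4,0],[0,0,0,2,0],[0,0,0,2,0]])

```text
clock: 20.75
eef_pos: [495.8, 145.1, 151.0]
eef_rot: [-3.142, -0.0, -2.708]
wrist_force: [0.1, -1.0, -1.9]
finger_gap: 35.6
finger_force: 60.0
```

arm_command(steps=[[0,0,0,0.7,0],[0,0,0,1.4,0],[0,0,0,2,0],[0,0,0,2,0]])

```text
clock: 21.25
eef_pos: [495.9, 145.2, 149.3]
eef_rot: [3.142, 0.0, -2.708]
wrist_force: [-1.6, 0.0, 2.8]
finger_gap: 35.4
finger_force: 60.0
```

arm_command(steps=[[0,0,0,0.5,0],[0,0,0,1,0],[0,0,0,1.5,0],[0,0,0,1.5,0]])

```text
clock: 21.75
eef_pos: [495.9, 145.1, 147.4]
eef_rot: [-3.141, -0.0, -2.708]
wrist_force: [-0.2, 0.3, 1.1]
finger_gap: 35.7
finger_force: 60.0
```

arm_command(steps=[[0,0,0,0.5,0],[0,0,0,1,0],[0,0,0,1,0]])

```text
clock: 22.12
eef_pos: [495.8, 145.1, 146.3]
eef_rot: [3.142, -0.0, -2.708]
wrist_force: [-0.6, -0.4, -2.0]
finger_gap: 35.3
finger_force: 60.0
```

The balls gave way near 149.5, so the shoulder should be at about 137.5. I continue gently.

arm_command(steps=[[0,0,0,0.7,0],[0,0,0,1.4,0],[0,0,0,2.1,0],[0,0,0,2.8,0],[0,0,0,3.5,0],[0,0,0,3.5,0]])

```text
clock: 22.88
eef_pos: [495.8, 145.1, 142.8]
eef_rot: [3.142, -0.0, -2.708]
wrist_force: [0.6, 0.2, -2.8]
finger_gap: 35.6
finger_force: 60.0
```

arm_command(steps=[[0,0,0,0.5,0],[0,0,0,1,0],[0,0,0,1.5,0],[0,0,0,2,0],[0,0,0,2.5,0],[0,0,0,2.5,0]])

```text
clock: 23.62
eef_pos: [495.7, 145.1, 140.2]
eef_rot: [3.141, -0.001, -2.708]
wrist_force: [-0.4, 0.3, -5.8]
finger_gap: 35.6
finger_force: 60.0
```

arm_command(steps=[[0,0,0,0.5,0],[0,0,0,1,0],[0,0,0,1,0]])

```text
clock: 24.0
eef_pos: [495.7, 145.1, 139.3]
eef_rot: [3.141, -0.0, -2.708]
wrist_force: [-0.4, -0.1, -7.4]
finger_gap: 35.7
finger_force: 60.0
```

arm_command(steps=[[0,0,0,0.4,0],[0,0,0,0.8,0],[0,0,0,0.8,0]])

```text
clock: 24.38
eef_pos: [495.9, 145.1, 138.9]
eef_rot: [3.142, 0.0, -2.708]
wrist_force: [-1.1, 0.7, -4.5]
finger_gap: 35.4
finger_force: 60.0
```

arm_command(steps=[[0,0,0,0.4,0],[0,0,0,0.8,0],[0,0,0,0.8,0]])

```text
clock: 24.75
eef_pos: [496.0, 145.2, 138.7]
eef_rot: [-3.141, 0.001, -2.708]
wrist_force: [-4.9, -1.0, 5.9]
finger_gap: 35.3
finger_force: 60.0
```

It has a hard stop at 138.8 with a push of about 8 N beyond the pull, so it is seated. I relax, release and rise.

arm_command(steps=[[0,0,0,-0.6,0],[0,0,0,-0.6,0],[0.5,0,0,-0.6,0],[0.7,0,0,-0.6,0],[0.7,0,0,-0.6,0],[0.7,0,0,-0.6,0],[0.7,0,0,-0.6,0],[0.7,0,0,-0.6,0]])

```text
clock: 25.75
eef_pos: [495.9, 145.1, 138.6]
eef_rot: [-3.142, 0.0, -2.708]
wrist_force: [0.2, -0.8, -0.6]
finger_gap: 65.6
finger_force: 0.0
```

arm_command(steps=[[0.7,0,0,-5,0],[0.7,0,0,-15,0],[0.7,0,0,-35,0],[0.7,0,0,-65,0],[0.7,0,0,-100,0],[0.7,60,0,-130,0],[0.7,110,0,-150,0],[0.7,150,0,-150,0],[0.7,150,0,-150,0],[0.7,150,0,-150,0]])

```text
clock: 27.0
eef_pos: [360.1, 82.2, 289.1]
eef_rot: [-3.141, 0.001, -2.708]
wrist_force: [0.4, -0.5, 0.1]
finger_gap: 65.6
finger_force: 0.0
```

```bash
python3 - <<'E'
from h import *
st=monitor.read_state();print(st['clock'],st['eef_pos'],st['finger_gap'],st['wrist_force'])
s=imaging.camera('scene');t=imaging.camera('top');w=imaging.camera('wrist')
def cr(c,u,v,w,h): return cv2.resize(c['img'][v-h//2:v+h//2,u-w//2:u+w//2],(400,300),interpolation=cv2.INTER_CUBIC)
cv2.imwrite('pics/s6.png',np.vstack([np.hstack([cr(t,250,215,200,150),cr(s,400,240,160,120)]),np.hstack([cr(s,400,280,400,300),cv2.resize(w['img'],(400,300))])])[:,:,::-1])
for n,p in (('lens',(643,212,144)),('hubtop',(497.5,145.6,181)),('nose',(498,146,198)),('shoulder',(498,146,136)),('fan',(643,212,4))): print(n,proj(s,p),proj(t,p))
E
```

```text
27.0 [360.14116466  82.24560708 289.0516002 ] 65.62309030632453 [ 0.43535293 -0.5273201   0.08299099]
lens [398.9 310.9] [226.4 177.5]
hubtop [409.1 217.1] [255.1 250. ]
nose [410.5 209.4] [253.8 248.6]
shoulder [405.9 237.4] [257.6 252.6]
fan [389.6 364.2] [236.9 193.1]
```

View pics/s6.png

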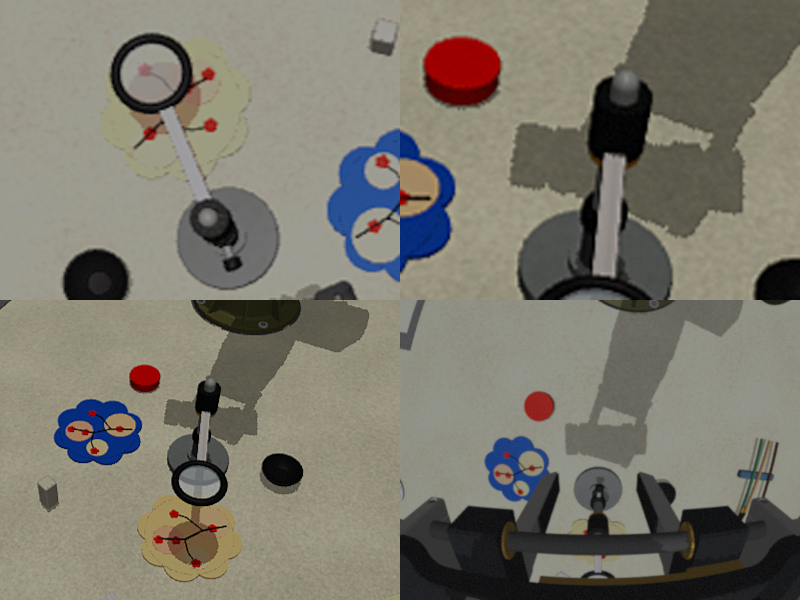

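The lens is at top (225.5,177) against the target (226.4,177.5). The hub sits directly on the brass ring with the nose showing, and the dish, tin and seal are undisturbed. I hand in.

```bash
python3 -c "
from cell import job
print(job.sign_off())"
```

```text
the job is handed in; nothing more can be done
None
```

The lens arm is clicked home on the brass shoulder, with the lens about 3 mm from the fan's centre by the camera and the gripper clear; the job was handed in at about 27 s on the robot's clock, with no verdict returned.

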